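Turn a walled-in spindle nut to its mark with a ring spanner

ROBOT

A 6-joint arm with a two-finger parallel gripper is mounted at the origin on the work surface. World frame = base frame: x ahead of the robot, y to its left, z up, the work surface at z = 0. Lengths are in m, angles in rad, forces in N, time in s.
With the tool pointing down it reaches from about 0.25 to 0.8 m from the base axis. Payload 8.5 kg.
Tool frame: the origin (TCP) lies midway between the tips of the shut fingers; the grasp point (between the pads) lies 19 mm behind it; z points along the fingers, y is the line along which they close (so a half turn about z gives the same grasp; the last joint's range is limited). The gripper opens to 85 mm and grips with 20 to 120 N. Pads are 22 mm wide; open, the fingers measure 114 mm over their backs; the gripper's body (76 mm by 85 mm) begins 54 mm behind the grasp point. The pads swing forward as they close: fully open they stand 13 mm farther back than shut.
Start: joints at [-1.105, 0.238, -0.013, 1.319, 0, 1.571], TCP at [0.236, -0.469, 0.202] pointing down, gripper open.
Joint ranges: [-2.66, 2.66], [-1.03, 1.9], [-1.14, 1.46], [-1.82, 2.27], [-1.45, 1.34], [-3.14, 3.14]. Speed limits (rad/s): [2.22, 2.22, 2.79, 3.14, 3.14, 3.14].

INTERFACE

Orientations are given as [roll, pitch, yaw] about the fixed x, y, z axes, in that order (R = Rz(yaw) Ry(pitch) Rx(roll)).
In Python, from plant import move_to, move_linear, move_j, grip, pause, ik, grab_frame, IKError, sign_off, get_t, get_joint_pos, get_qd, get_joint_efforts, get_tcp_pos, get_ee_rot, get_ft_force, get_torque, get_width, get_grip_force gives the robot as it stands. Calls block until the motion is done:
- move_to(position, orientation): joint-space move of the TCP to a pose.
- move_linear(position, orientation=None, feed=0.15, until_force=None): straight line of the TCP; orientation=None keeps the orientation; feed is the mean speed in m/s. With until_force (N) it stops when the force on the tool has changed by that much, and returns True; else False.
- move_j(angles): joint-space move.
- grip(opening): opening from 0.0 (shut) to 1.0 (fully open); the grip force is fixed at half the most; returns when the fingers have stopped.
- pause(seconds).
- ik(position, orientation): joint angles nearest the present ones, or None.
- grab_frame(name): name is "side" or "top"; returns a dict with "pixels" (420x560x3 uint8, red, green, blue), "fx", "fy", "cx", "cy" (pixels), "xyz" and "rotation" of the camera in the world. Camera axes: x right, y down, z forward; pixel columns grow to the right and rows downward; lengths in m; the calibration is good to about 2 mm. A picture is of the moment at which its call begins. There is no depth.
A pose or a line that the arm cannot do raises IKError and nothing moves.
- sign_off(): hands the job in; it is judged then, once.
Readings, each from a call of its own:
- get_t(): time.
- get_joint_pos(): joint angles.
- get_qd(): joint speeds.
- get_joint_efforts(): joint torques, N m.
- get_tcp_pos(): TCP position.
- get_ee_rot(): TCP orientation.
- get_ft_force(): force on the tool from outside, world axes, zero at the start.
- get_torque(): the same for the moment, N m.
- get_width(): opening from 0.0 (shut) to 1.0 (fully open).
- get_grip_force(): force on a finger pad.
Only numpy, scipy, OpenCV 4.12 (cv2) and the standard library are available. Lean on these libraries where they do the work, as an engineer would, in place of code of your own. Each camera call takes 0.05 s, during which the arm holds its last target. There are 200 camera calls.

TASK

Take the ring spanner from its wooden rest and use it to turn the brass hub nut on the spindle housing clockwise (seen from above) until the nut's white stripe lines up with the housing's red mark; the housing wall allows only a short swing, so lift the spanner off and reseat it for each stroke. Then lay the spanner flat back on its rest, on both bars, and let go. Keep the gripper itself off the nut and the housing, and leave the saw cover, spray can, oil bottle and clutch drum where they are.

Things in the scene. Friction and masses are not known exactly. Their poses are not given: they have to be found in the camera images.
- spanner_ring (a point): Loose steel spanner, 200 mm long, 14 mm thick, 0.28 kg. This point: centre of its ring end, half-way up; z = 37 mm when lying on the rest. The spanner's x axis runs along it, handle towards -x from here, z up. The ring is 53.5 mm across its outer flats; its six-sided through hole is 39.5 mm across flats, with one corner pointing along the handle (-x).
- spanner_grip (a point): Grip point on the spanner's handle, 105 mm from the ring's centre (x = -105 mm in the spanner's frame), half-way up. Handle: 14 mm wide, 12 mm thick, straight with parallel sides from 28 to 135 mm from the ring's centre; then an open jaw 38 mm wide, ending 174 mm from the ring's centre. It balances about 72 mm from the ring's centre. Axes as for the ring.
- rest_top (a point): Wooden spanner rest, fixed, 200 mm long (own x), 80 mm wide: an 8 mm board with two cross bars, 30 mm along x and 80 mm along y, centred at x = -62 and +78 mm, tops 30 mm above the bench. This point: middle of the rest at bar-top height. At the start the spanner lies along it on both bars, ring end towards +x, grip point near the middle.
- housing: Round cast aluminium spindle housing, fixed, with the nut at its centre. Origin: centre of its underside. Flange 184 mm across, 10 mm high; body 156 mm across up to a flat deck 40 mm above the bench. A horseshoe wall on the deck, top 62 mm above the bench, 12 mm thick, 60 to 72 mm from the nut's axis, is open towards its own -x. A red mark runs from the nut along its +x, over deck and wall.
- wall_gap (a point): Middle of the opening in the housing's wall, at deck height, 64 mm from the nut's axis along the housing's -x. The wall ends in bosses 24 mm across, tops 66 mm above the bench, 64 mm from the nut's axis and 66 degrees either side of -x. A seated spanner's handle leaves through this opening and can swing about 48 degrees either side of the housing's -x.
- nut_top (a point): Top of the brass nut's stud, on the nut's axis, 62 mm above the bench. The hexagon, 36 mm across flats, reaches from the seat to 10 mm above it; on it a cone 5 mm high narrows from 36 to 25 mm across, then the stud, 16 mm across, stands 5 mm higher. Bring the spanner back into its play before lifting it: with its flats loaded it jams on the nut.
- nut_seat (a point): Point on the nut's vertical axis where a seated spanner's underside rests: the nut's round flange, 42 mm above the bench (the seated ring's centre is 7 mm higher). Its axes are the housing's and do not turn with the nut.
- hub_nut (a joint): Turn of the nut in rad, growing clockwise from above; 0 when its white stripe (centre to the middle of a flat) points along the red mark. Starts at -2.25 to -1.8. A seated handle points at a corner of the nut (play about 12 degrees either way): at 0, 30 degrees to either side of the housing's -x. Takes 0.45 N m (4 to 5 N at the grip point), stays where left, no stop at the mark (turns on to 0.7).
- saw_cover: Bystander: loose orange plastic saw cover, 150 x 100 x 68 mm, on the right side of the bench. Origin: centre of its underside.
- spray_can: Bystander: upright loose spray can, 60 mm across, 190 mm high, behind the housing to the left. Origin: centre of its underside.
- oil_bottle: Bystander: upright loose white bottle, 72 mm across, 200 mm high, behind the housing to the right. Origin: centre of its underside.
- parts_tray: Red open tray, 200 x 120 mm, 28 mm high, fixed, holding a loose steel clutch drum (72 mm across, 22 mm high) and a bearing. It and the spanner rest swap sides of the housing from run to run. Origin: centre of its underside.
- clutch_drum: Bystander: loose steel clutch drum in the red tray, 72 mm across, 22 mm high. Origin: centre of its underside.

How it is judged:
By the outcome, as a careful person would: the job done as asked, in the order asked, and still so for the second after the job is handed in, with the robot touching nothing.
It also fails if it takes over 66 s, if anything falls off the work surface, if the arm or the gripper's body presses on something with over 40 N, if the wrist force passes 120 N, or if a joint passes its speed limit or range.

## Working session

There is one attempt and no reset: what is moved stays moved. The work goes in short steps, each a Python script; the robot and the scene stay as the last script left them, time stands still between calls to the robot, and variables do not carry over. Pictures are saved under pics/ and viewed, at most 10 in all, crops included, and the job is handed in when it is done.

```bash
ls; mkdir -p pics
python3 - <<'E'
from plant import *
import cv2,numpy as np
for n in("top","side"):
    f=grab_frame(n);cv2.imwrite(f"pics/{n}0.png",cv2.resize(f["pixels"][:,:,::-1],(784,588),interpolation=cv2.INTER_CUBIC))
    print(n,f["fx"],f["fy"],f["cx"],f["cy"],f["xyz"],np.array(f["rotation"]).tolist())
print(get_t(),get_ee_rot())
E
```

```text
pics
top 420.73698052678736 420.73698052678736 272.9908060558284 213.27056509478055 [ 0.50518088 -0.09979241  1.16071605] [-3.0718010601928545, 0.026496601716837986, -1.544806567293429]
side 484.41105528517284 484.41105528517284 275.1481239205277 216.98733242903415 [0.11526455 1.00277587 0.7709331 ] [-2.1024236914249617, 0.003586645090715157, -2.725581692190814]
0.1 [-3.14037608e+00  2.04075082e-05  4.65833765e-01]
```

View pics/top0.png

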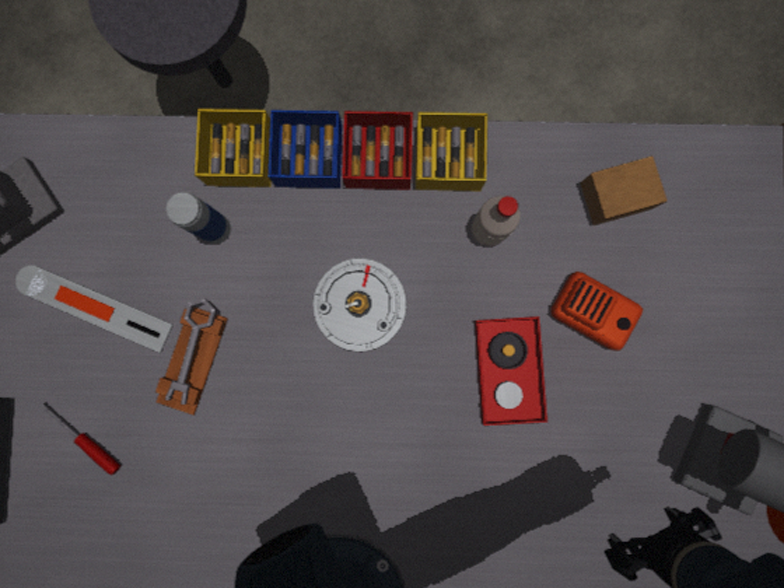

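View pics/side0.png

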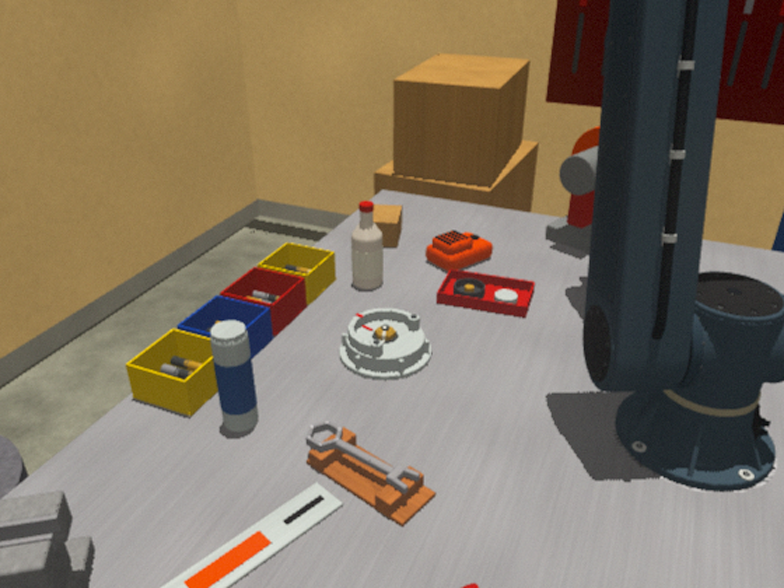

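The top view shows the spanner at about (202,315)→(177,395) in the 1.4x picture, with the ring towards the far side. The housing is at (359,304), with the red mark up and slightly right and the bosses at (323,308) and (383,324). I'll enlarge both.

Run:
```python
from plant import *
import cv2,numpy as np
p=grab_frame("top")["pixels"][:,:,::-1]
c=lambda x,y:cv2.resize(p[y:y+96,x:x+66],None,fx=6,fy=6,interpolation=cv2.INTER_CUBIC)
cv2.imwrite("pics/c1.png",np.hstack([c(108,205),c(224,170)]))
```

```text
(no output)
```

View pics/c1.png

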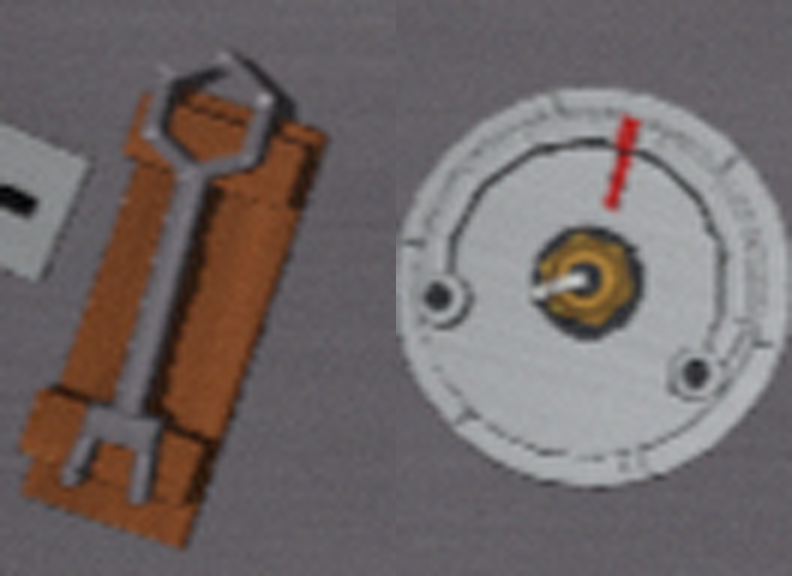

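Crop pixels (6x): ring centre (212,114), handle end (135,408). Stud (585,280), bosses (437,297) and (695,373), red mark (612,207)–(628,120), stripe (585,281)→(538,295), flange circle centre about (595,288).

```bash
cat > h.py <<'E'
from plant import *
import numpy as np, cv2
from scipy.spatial.transform import Rotation as R
def px2w(f,u,v,z):
    d=R.from_euler("xyz",f["rotation"]).as_matrix()@[(u-f["cx"])/f["fx"],(v-f["cy"])/f["fy"],1]
    o=np.array(f["xyz"]); return o+d*(z-o[2])/d[2]
def w2px(f,p):
    c=R.from_euler("xyz",f["rotation"]).as_matrix().T@(np.array(p)-f["xyz"])
    return np.array([c[0]/c[2]*f["fx"]+f["cx"],c[1]/c[2]*f["fy"]+f["cy"]])
E
python3 - <<'E'
from h import *
f=grab_frame("top")
s=lambda x,y,z:px2w(f,108+x/6-.42,205+y/6-.42,z)[:2]
h=lambda x,y,z:px2w(f,224+(x-396)/6-.42,170+y/6-.42,z)[:2]
np.set_printoptions(precision=4,suppress=True)
a=lambda d:np.degrees(np.arctan2(d[1],d[0]))
r,e=s(212,114,.044),s(135,408,.043); print("ring",r,"end",e,np.linalg.norm(r-e),a(r-e))
n=h(585,280,.062);b1,b2=h(437,297,.066),h(695,373,.066);fl=h(595,288,.01)
print("nut",n,"fl",fl,"b",b1,b2,np.linalg.norm(b1-b2),2*.064*np.sin(np.radians(66)))
print("gapdir",a((b1+b2)/2-n),a(b1-n),a(b2-n),np.linalg.norm(b1-n),np.linalg.norm(b2-n))
m1,m2=h(612,207,.04),h(628,120,.062);print("mark",a(m1-n),a(m2-n),a(m2-m1),a(m1-fl),a(m2-fl))
t=h(538,295,.053);print("stripe",a(t-n),np.linalg.norm(t-n))
for c,y in[(n,0)]:
  for z in(.2,.3):print(ik([*s(170,270,0),z],[np.pi,0,0]))
E
```

```text
ring [0.5464 0.2796] end [0.4152 0.3082] 0.13429507720450906 -12.27597241437915
nut [ 0.5723 -0.022 ] fl [ 0.5719 -0.023 ] b [0.5631 0.0421] [ 0.5328 -0.0712] 0.1172112834082542 0.11693381857825291
gapdir 163.03771929379926 98.20170612483642 -128.73373190072 0.06471077327842556 0.06306795444557557
mark -15.588776787103773 -13.39437063126919 -11.294902309365751 -13.879232800376148 -12.560494615984458
stripe 107.24343109851557 0.0221626711681216
[ 0.5788  0.3131  0.0855  1.3431  0.     -2.5628]
[ 0.5788  0.3059  0.3278  1.5927  0.     -2.5628]
```

```bash
cat >> h.py <<'E'
rad=np.radians
O=lambda yawdeg:[np.pi,0,(rad(yawdeg+180)+np.pi)%(2*np.pi)-np.pi]
NUT=np.array([.5727,-.0218]); HY=-14.8
def tcp(ring,yaw,z,L=.105):   # ring centre xy + spanner yaw -> tcp
    return [ring[0]-L*np.cos(rad(yaw)),ring[1]-L*np.sin(rad(yaw)),z]
E
python3 - <<'E'
from h import *
g=tcp([.5464,.2796],-12.3,.021)
grip(.5)
move_to(g[:2]+[.14],O(-12.3)); print(get_joint_pos(),get_t())
print(move_linear(g,feed=.1,until_force=8))
grip(0); print(get_width(),get_grip_force(),get_ft_force(),get_tcp_pos())
move_linear(g[:2]+[.12],feed=.1); print(get_ft_force(),get_torque(),get_t())
# above nut, phi=+32
y=HY+32; p=tcp(NUT,y,.075+.05)
move_to(p,O(y)); print(get_tcp_pos(),get_t(),get_joint_pos())
f=grab_frame("top"); np.save("f.npy",f,allow_pickle=True)
c=lambda x,y:cv2.resize(f["pixels"][y:y+90,x:x+100,::-1],None,fx=6,fy=6,interpolation=cv2.INTER_CUBIC)
u=w2px(f,[*NUT,.125+.019-.003]).astype(int);print(u)
cv2.imwrite("pics/n1.png",c(205,170))
E
```

```text
[ 5.96161139e-01  2.86053774e-01 -1.09421534e-01  1.17517171e+00
 -1.41349204e-04  8.12217841e-01] 3.5083
False
0.0023831524366604157 0.0 [-0.30051645 -0.69852215 -0.04738635] [0.44384033 0.30199065 0.02106241]
[ 0.55550368 -0.13762649 -0.08219031] [-0.05551326 -0.01920155  0.04785708] 6.475
[ 0.47253277 -0.05232001  0.12486717] 7.8083 [-1.10457058e-01  1.95036253e-01 -2.75062953e-01  1.10081886e+00
  2.60107512e-04 -4.10564147e-01]
[252 214]
```

View pics/n1.png

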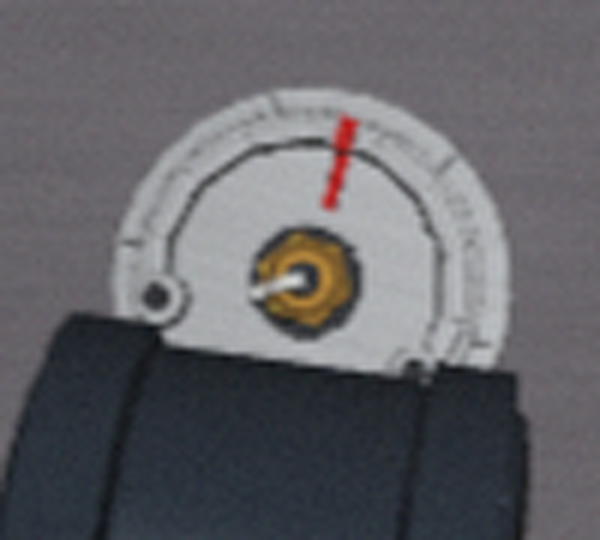

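The gripper shut fully (width 0), so the grasp missed and no spanner is in hand. I'll look at the rest.

Run:
```python
from h import *
f=grab_frame("top");g=grab_frame("side")
print(w2px(f,[.4438,.302,.037]),w2px(g,[.4438,.302,.037]),w2px(g,[.5464,.2796,.037]))
a=cv2.resize(f["pixels"][205:301,108:174,::-1],None,fx=6,fy=6,interpolation=cv2.INTER_CUBIC)
b=cv2.resize(g["pixels"][295:391,210:276+0,::-1],None,fx=6,fy=6,interpolation=cv2.INTER_CUBIC)
cv2.imwrite("pics/c2.png",np.hstack([a,b]))
```

```text
[133.69982087 261.72616866] [268.30074462 329.07756074] [231.04208093 309.77601985]
```

View pics/c2.png

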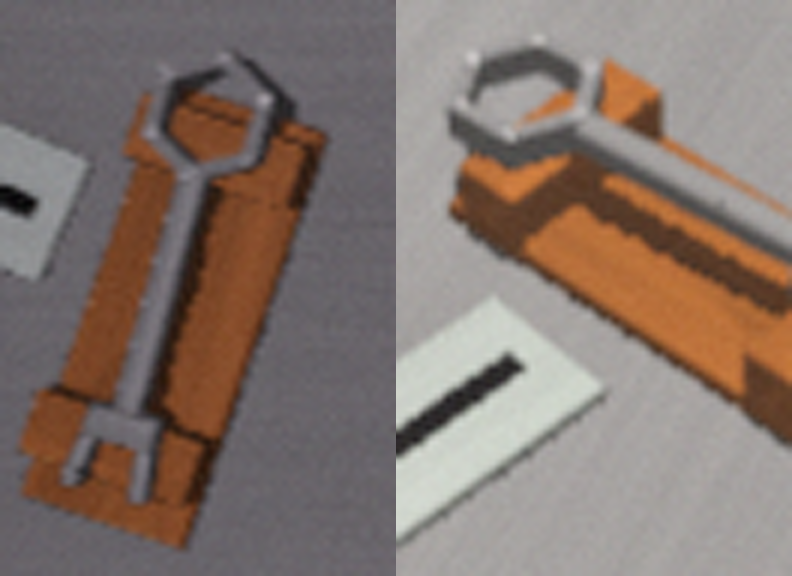

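The spanner hasn't moved, and both views agree on its position. I'll go back and check the opening and the gripper height at the bottom before closing.

Run:
```python
from h import *
g=tcp([.5464,.2796],-12.3,.021)
print(get_width()); grip(.6); print(get_width())
move_to(g[:2]+[.14],O(-12.3))
print(move_linear(g,feed=.1,until_force=8),get_width(),get_tcp_pos(),get_ee_rot(),get_t())
f=grab_frame("side")
cv2.imwrite("pics/s1.png",cv2.resize(f["pixels"][250:370,190:350,::-1],None,fx=5,fy=5,interpolation=cv2.INTER_CUBIC))
```

```text
-0.000429550505769682
0.598163919064467
False 0.5977846106353166 [0.44416989 0.30219264 0.02153711] [3.14095381e+00 6.53366067e-04 2.92693292e+00] 11.1833
```

View pics/s1.png

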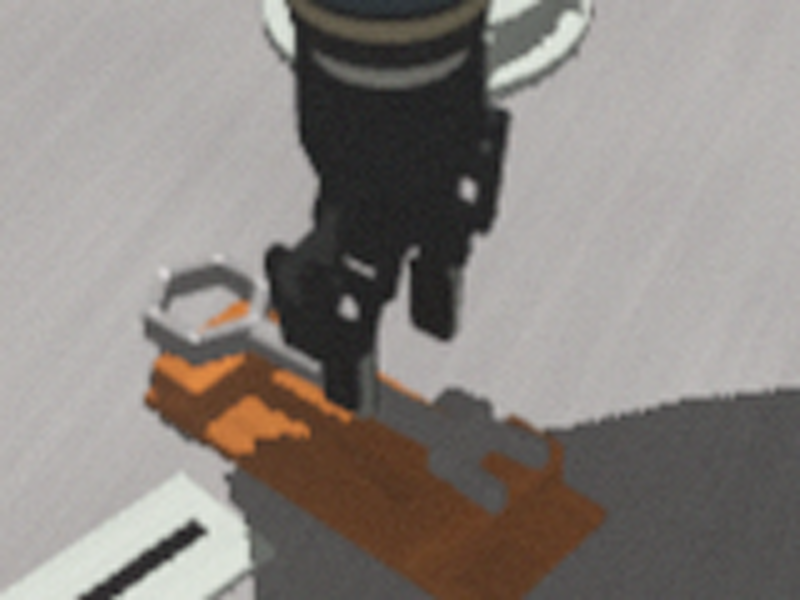

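Run:
```python
from h import *
f=grab_frame("side")
for d in(.026,.034):
  for z in(.02,.03,.04,.05): print(d,z,(w2px(f,[.4438+.213*d,.302+.977*d,z])-[190,250])*5)
print((w2px(f,[.4438,.302,.037])-[190,250])*5)
grip(0); print(get_width(),get_grip_force(),get_tcp_pos(),get_ft_force())
pause(.3); print(get_width(),get_grip_force())
f=grab_frame("side")
cv2.imwrite("pics/s2.png",cv2.resize(f["pixels"][270:350,210:310,::-1],None,fx=7,fy=7,interpolation=cv2.INTER_CUBIC))
```

```text
0.026 0.02 [355.26846382 460.15619693]
0.026 0.03 [354.83498488 442.872248  ]
0.026 0.04 [354.39719498 425.41640992]
0.026 0.05 [353.9550295  407.78610572]
0.034 0.02 [343.72883555 471.33194854]
0.034 0.03 [343.23558261 454.00928112]
0.034 0.04 [342.73739736 436.51339472]
0.034 0.05 [342.23420544 418.8416781 ]
[391.50372308 395.38780371]
0.0019625046953243262 0.0 [0.44381745 0.3019695  0.02101334] [-0.09689518 -0.21179464 -0.05385185]
0.003313088675680627 0.0
```

View pics/s2.png

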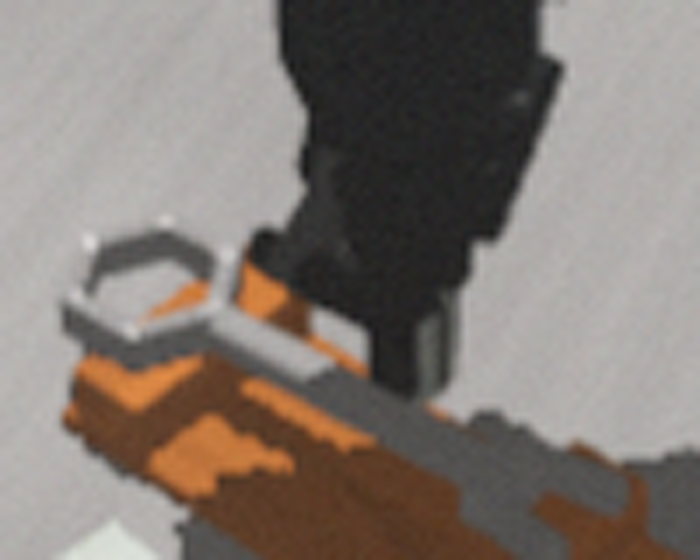

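The picture shows the shut fingertips at (405,395), which looks like the handle's top (z about 44 mm) even though the TCP reads 21 mm. A gentle touch will measure that offset.

Run:
```python
from h import *
p=get_tcp_pos()
print(move_linear([p[0],p[1],.008],feed=.02,until_force=4),get_tcp_pos(),get_ft_force(),get_t())
```

```text
True [0.44394632 0.30207086 0.01406166] [-1.04227872  0.03119587  6.53780966] 12.6083
```

Run:
```python
from h import *
g=tcp([.5464,.2796],-12.3,.021)
move_linear(g[:2]+[.04],feed=.1); grip(.6)
print(move_linear(g[:2]+[-.0065],feed=.08,until_force=6),get_tcp_pos())
grip(0); print(get_width(),get_grip_force(),get_ft_force(),get_t())
if get_width()>.08:
    move_linear(g[:2]+[.10],feed=.1); print(get_width(),get_ft_force(),get_torque())
    y=HY+32; move_to(tcp(NUT,y,.055),O(y)); print(get_tcp_pos(),get_t())
    f=grab_frame("top");print(w2px(f,[*NUT,.055+.0285+.015+.007]))
    cv2.imwrite("pics/n2.png",cv2.resize(f["pixels"][170:260,205:305,::-1],None,fx=6,fy=6,interpolation=cv2.INTER_CUBIC))
```

```text
False [ 0.44399418  0.30209983 -0.00630557]
0.14533897950424238 58.964590430259705 [-0.05678598  1.97610252  5.26649375] 14.725
0.1463355621112899 [-0.19157413  0.20659831 -2.64921696] [0.04518969 0.09069741 0.02954786]
[ 0.47266301 -0.05236109  0.05502644] 17.2917
[253.83239001 214.99721254]
```

View pics/n2.png

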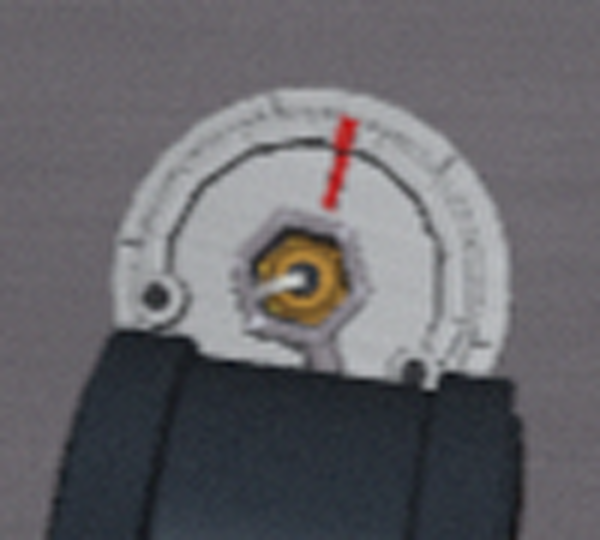

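The spanner is held (weight 2.65 N). In the crop its ring is centred at (303,277) against an expected (295,272), and the handle lies about 2° clockwise of command. So the spanner sits slightly turned in the grip. I'll correct for that and seat it under force watch.

```bash
cat >> h.py <<'E'
L=.103; DY=-1.7; ZS=.0055   # spanner length to ring, yaw in grip, tcp z when seated
def pose(phi,z,dx=0,dy=0): # spanner handle at phi from housing -x, CCW +
    y=HY+phi; return tcp(NUT+[dx,dy],y,z,L),O(y-DY)
def st(m=""): print(m,np.round(get_tcp_pos(),4),"F",np.round(get_ft_force(),1),"M",np.round(get_torque(),2),"w",round(get_width(),3),"t",round(get_t(),1))
E
python3 - <<'E'
from h import *
p,o=pose(32,.035); move_linear(p,o,feed=.06); st("above")
p,_=pose(32,ZS-.002)
print(move_linear(p,feed=.03,until_force=8)); st("down")
E
```

```text
above [ 0.4739 -0.0521  0.0345] F [ 0.2  0.2 -1.6] M [-0.02  0.07  0.  ] w 0.142 t 17.8
True
down [ 0.4742 -0.0525  0.004 ] F [-1.3  0.   6.7] M [ 0.02 -0.21  0.  ] w 0.15 t 18.8
```

Seated: it stopped at tcp z about 4 mm, as predicted for the seat. Now the first stroke, with the stripe read by sampling the blue channel around the nut's cone.

```bash
cat >> h.py <<'E'
def stripe():
    """stripe angle in the housing frame, deg CCW from red mark = -nut angle"""
    f=grab_frame("top"); b=cv2.GaussianBlur(f["pixels"][:,:,2].astype(np.float32),(0,0),.6)
    an=np.arange(-180,180,1.); s=np.zeros(len(an))
    for r,z in((.010,.0555),(.012,.0545),(.014,.053),(.016,.0525)):
        uv=np.array([w2px(f,[*(NUT+r*np.array([np.cos(rad(a+HY)),np.sin(rad(a+HY))])),z]) for a in an],np.float32)
        s+=cv2.remap(b,uv[:,:1],uv[:,1:],cv2.INTER_LINEAR)[:,0]
    k=np.argmax(s); d=(an-an[k]+180)%360-180; w=np.clip(s-np.median(s)-.4*(s[k]-np.median(s)),0,None)*(abs(d)<30)
    return an[k]+(w*d).sum()/w.sum(), s[k]/np.median(s)
def swing(a,b,z,step=8,feed=.07,**k):
    for phi in np.linspace(a,b,int(np.ceil(abs(b-a)/step))+1)[1:]:
        p,o=pose(phi,z,**k); move_linear(p,o,feed=feed); st(f"{phi:.0f}")
        if np.linalg.norm(get_ft_force())>35: print("STOP"); return phi
    return b
E
python3 - <<'E'
from h import *
print(stripe())
swing(32,0,.0045); print(stripe())
E
```

```text
(np.float64(115.03658549020776), np.float64(2.837502691689606))
24 [ 0.4716 -0.0384  0.0048] F [ 0.5 -1.   2.1] M [-0.12 -0.38 -0.14] w 0.149 t 19.2
16 [ 0.47   -0.0245  0.0046] F [-0.2 -2.9  4.7] M [-0.63 -0.32 -0.39] w 0.147 t 19.6
8 [ 0.4704 -0.0102  0.0045] F [-1.3 -4.6  4.1] M [-0.78 -0.21 -0.42] w 0.145 t 19.9
0 [0.4729 0.004  0.0044] F [-2.3 -3.7  4.8] M [-0.95 -0.08 -0.5 ] w 0.15 t 20.3
(np.float64(101.04949349432836), np.float64(2.7659949640387214))
```

Run:
```python
from h import *
swing(0,-42,.0045,step=10.5); s,q=stripe(); print("stripe",s,q)
c=s+30-180; c=(c+30)%60-30   # nearest corner phi in [-30,30)
cn=c if c<-15 else c-60
print("corner",c)
swing(-42,-30,.0045,step=6); 
p,o=pose(-30,.035); move_linear(p,feed=.05,until_force=12); st("lift")
```

```text
-10 [0.479  0.0219 0.0044] F [-2.3 -3.6  5.6] M [-0.9   0.08 -0.51] w 0.146 t 20.8
-21 [0.4883 0.0382 0.0043] F [-3.3 -2.1  6.2] M [-0.81  0.26 -0.54] w 0.148 t 21.2
-32 [0.5004 0.0526 0.0042] F [-4.1 -1.7  6. ] M [-0.63  0.5  -0.55] w 0.151 t 21.6
-42 [0.5149 0.0645 0.0041] F [-5.4 -1.1  6.1] M [-0.42  0.68 -0.6 ] w 0.146 t 22.0
stripe 60.58034083646089 2.7956798241034364
corner -29.41965916353911
-36 [0.5066 0.0583 0.0043] F [-5.2  1.5  3.3] M [ 0.13  0.74 -0.22] w 0.145 t 22.4
-30 [0.4997 0.0512 0.0045] F [-3.8  1.7  3.7] M [ 0.12  0.47 -0.04] w 0.148 t 22.7
lift [0.4996 0.0508 0.035 ] F [-0.2 -0.3 -2.6] M [0.05 0.08 0.02] w 0.147 t 23.4
```

Run:
```python
from h import *
print(stripe())
for phi in(-10,10,30):
    p,o=pose(phi,.037); move_linear(p,o,feed=.1)
p,_=pose(30,.0035); print(move_linear(p,feed=.03,until_force=8)); st("down")
if get_tcp_pos()[2]<.007:
    swing(30,-36,.0045,step=11); print("stripe",stripe())
```

```text
(np.float64(60.261373254193266), np.float64(2.644653449982243))
True
down [ 0.4729 -0.049   0.0035] F [-0.4 -1.1  3.5] M [-0.12 -0.42 -0.11] w 0.15 t 26.1
19 [ 0.4701 -0.0297  0.0046] F [ 0.  -2.8  0.3] M [-0.57 -0.11 -0.4 ] w 0.15 t 26.5
8 [ 0.4702 -0.0101  0.0044] F [-0.7 -3.5  1.2] M [-0.83  0.13 -0.44] w 0.152 t 27.0
-3 [0.4741 0.0093 0.0043] F [-2.7 -4.   2. ] M [-0.76  0.27 -0.48] w 0.148 t 27.4
-14 [0.4815 0.0276 0.0042] F [-3.3 -2.5  3.3] M [-0.68  0.45 -0.45] w 0.148 t 27.8
-25 [0.4924 0.0441 0.0042] F [-4.7 -1.4  3.2] M [-0.46  0.69 -0.47] w 0.149 t 28.3
-36 [0.5063 0.0582 0.0041] F [-5.2 -0.8  3.2] M [-0.19  0.76 -0.56] w 0.148 t 28.7
stripe (np.float64(11.119183891638142), np.float64(2.879951593570293))
```

Run:
```python
from h import *
ph=-36
swing(ph,-42,.0045,step=6); print("stripe",stripe())
f=grab_frame("top")
# red mark direction from the picture, same frame
uv=[w2px(f,[*(NUT+r*np.array([np.cos(rad(HY)),np.sin(rad(HY))])),z]) for r,z in((.03,.04),(.066,.062))];print((np.array(uv)-[235,185]+.5)*14)
cv2.imwrite("pics/m1.png",cv2.resize(f["pixels"][185:225,235:285,::-1],None,fx=14,fy=14,interpolation=cv2.INTER_CUBIC))
```

```text
-42 [0.5149 0.0647 0.0041] F [-5.6  1.   3.3] M [-0.05  0.91 -0.52] w 0.149 t 29.1
stripe (np.float64(4.616516958211731), np.float64(2.7921858303347555))
[[339.70313601 299.08318496]
 [386.77294016 105.45420685]]
```

View pics/m1.png

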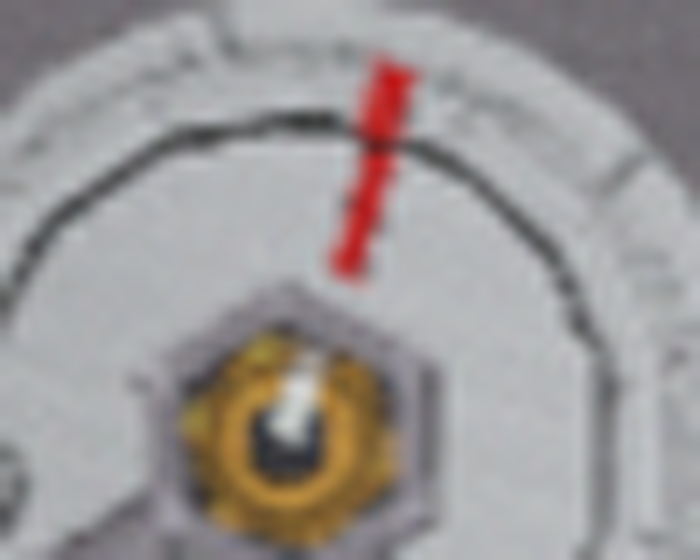

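The mark's deck part runs (350,265)→(378,150). The stripe runs (288,428)→(313,358), so it looks close but slightly short (code says 4.6°). I'll refine the nut centre from the brass blob before trimming.

Run:
```python
from h import *
f=grab_frame("top");P=f["pixels"][200:232,238:272];k=8
I=cv2.resize(P,None,fx=k,fy=k,interpolation=cv2.INTER_CUBIC)
hsv=cv2.cvtColor(I,cv2.COLOR_RGB2HSV)
m=cv2.inRange(hsv,(8,110,60),(35,255,255))
pts=cv2.findNonZero(m); h=cv2.convexHull(pts); M=cv2.moments(h); c=np.array([M["m10"],M["m01"]])/M["m00"]
n=lambda q:(np.array(q)+.5)/k-.5+[238,200]
b=px2w(f,*n(c),.052);print("brass centre",b,"diam mm",2*np.sqrt(M["m00"]/np.pi)/k*(1.16-.052)/420.7*1e3, cv2.minEnclosingCircle(h)[1]/k*2.63*2)
red=cv2.inRange(hsv:=cv2.cvtColor(f["pixels"],cv2.COLOR_RGB2HSV),(0,150,90),(8,255,255))|cv2.inRange(hsv,(172,150,90),(180,255,255))
ys,xs=np.nonzero(red[185:207,250:272]);xs+=250;ys+=185
for lo,hi,z in((196,207,.04),(185,194,.062)):
    s=(ys>=lo)&(ys<hi); w=px2w(f,xs[s].mean(),ys[s].mean(),z)
    for nm,cc in(("NUT",NUT),("brass",b[:2])): print(z,nm,np.degrees(np.arctan2(*(w[:2]-cc)[::-1])))
t=px2w(f,235+313/14-.5,185+358/14-.5,.0525)
for cc in(NUT,b[:2]): print("stripe tip",np.degrees(np.arctan2(*(t[:2]-cc)[::-1])),np.linalg.norm(t[:2]-cc))
import h as H; H.NUT=b[:2]; print(H.stripe())
```

```text
brass centre [ 0.57338327 -0.02156902  0.052     ] diam mm 37.46860425008156 39.648443384170534
0.04 NUT -14.544555816401399
0.04 brass -15.019319574154647
0.062 NUT -14.746330679064776
0.062 brass -15.089685065611416
stripe tip -12.58201355746491 0.01704850470559432
stripe tip -13.886824853794668 0.016436221240229833
(np.float64(2.628002381934347), np.float64(2.780717678532191))
```

Run:
```python
from h import *
import h as H
swing(-42,-44.6,.0045,step=3); print("stripe",stripe())
swing(-44.6,-32,.0045,step=6.5)
p,o=pose(-32,.037); print(move_linear(p,feed=.05,until_force=12)); st("lift"); print(stripe())
H.NUT=np.array([.5734,-.0216]); print(stripe())
```

```text
-45 [0.5185 0.0671 0.004 ] F [-7.5  0.9  2.5] M [-0.17  1.13 -0.46] w 0.153 t 29.5
stripe (np.float64(3.8386004673311716), np.float64(2.7649832190656456))
-38 [0.5097 0.0608 0.0043] F [-5.5  1.3  2.3] M [ 0.12  0.99 -0.36] w 0.145 t 29.9
-32 [0.5021 0.0535 0.0045] F [-4.4  0.5  2.3] M [ 0.03  0.71 -0.2 ] w 0.151 t 30.2
False
lift [0.5021 0.0533 0.0369] F [-0.5  0.1 -2.5] M [ 0.06  0.07 -0.03] w 0.144 t 31.0
(np.float64(3.619739105042578), np.float64(2.464358585578125))
(np.float64(2.0578873351805345), np.float64(2.4875903247812503))
```

About 2–3° short still: that corner is at the end of its swing. I'll reseat on the other corner and trim in small steps.

Run:
```python
from h import *
import h as H
def ms():
    n=H.NUT; H.NUT=np.array([.57305,-.0217]); s=np.mean([stripe()[0] for _ in range(3)]); H.NUT=n; return s
print("before",ms())
for phi in(-10,10,30):
    p,o=pose(phi,.037); move_linear(p,o,feed=.12)
p,_=pose(30,.0035); print(move_linear(p,feed=.04,until_force=8)); st("down")
if get_tcp_pos()[2]<.007:
    ph=swing(30,18,.0045,step=12)
    while ph>8 and (s:=ms())>1: 
        print(ph,s); ph=swing(ph,ph-1.5,.0045)
    print("final",ms(),ph)
    swing(ph,ph+10,.0045,step=10)
    p,_=pose(ph+10,.037); print(move_linear(p,feed=.06,until_force=12)); st("lift"); print(ms())
```

```text
before 2.9737555279349173
True
down [ 0.4727 -0.0488  0.0031] F [-0.4  0.3  4.9] M [ 0.13 -0.33  0.02] w 0.145 t 33.6
18 [ 0.47   -0.028   0.0046] F [-0.8 -3.5  1.1] M [-0.58  0.05 -0.36] w 0.148 t 34.1
18 2.79673695654963
16 [ 0.4699 -0.0253  0.0045] F [-1.  -4.6  1.1] M [-1.   -0.04 -0.42] w 0.144 t 34.5
16.5 2.771158191829166
15 [ 0.4697 -0.0227  0.0045] F [-1.7 -7.2  1.3] M [-1.19  0.04 -0.31] w 0.15 t 34.9
15.0 2.2488377348593516
14 [ 0.4697 -0.0201  0.0045] F [-1.4 -5.6  0.2] M [-1.24  0.02 -0.29] w 0.148 t 35.3
final 0.32437115382504556 13.5
24 [ 0.4707 -0.0372  0.0044] F [-1.7 -2.1  1.2] M [-0.38  0.11 -0.09] w 0.145 t 36.0
False
lift [ 0.4708 -0.0373  0.0371] F [ 0.1 -0.3 -2.9] M [-0.06  0.06  0.04] w 0.148 t 36.7
0.08041872881005079
```

The stripe is now aligned to within about 1° and the spanner is off the nut. Returning it to the rest.

Run:
```python
from h import *
p,o=pose(23.5,.10); move_linear(p,feed=.12)
g=tcp([.5464,.2796],-12.3,.10)
move_to(g,O(-12.3)); st()
move_linear(g[:2]+[.008],feed=.1)
print(move_linear(g[:2]+[-.0075],feed=.03,until_force=4)); st("placed")
grip(.6); st("open")
move_linear(g[:2]+[.10],feed=.1)
q=get_joint_pos(); q=np.array(q); q[0]-=.5; move_j(list(q)); st()
f=grab_frame("top");s=grab_frame("side")
z=lambda f,x,y:cv2.resize(f["pixels"][y:y+96,x:x+66,::-1],None,fx=6,fy=6,interpolation=cv2.INTER_CUBIC)
cv2.imwrite("pics/end.png",np.hstack([z(f,108,205),cv2.resize(s["pixels"][290:386,215:315,::-1],(396,576))]))
```

```text
[0.4438 0.3012 0.0996] F [ 0.3 -0.1 -2.5] M [0.01 0.05 0.03] w 0.146 t 38.8
True
placed [ 0.4439  0.302  -0.0056] F [ 0.6 -1.7  7.3] M [-0.08  0.32 -0.01] w 0.148 t 40.3
open [ 0.4432  0.3016 -0.0064] F [0.6 0.1 0. ] M [ 0.01 -0.02  0.04] w 0.6 t 40.8
 [0.5336 0.053  0.0992] F [-0.5  0.  -0.7] M [ 0.01  0.04 -0.01] w 0.596 t 43.0
```

View pics/end.png

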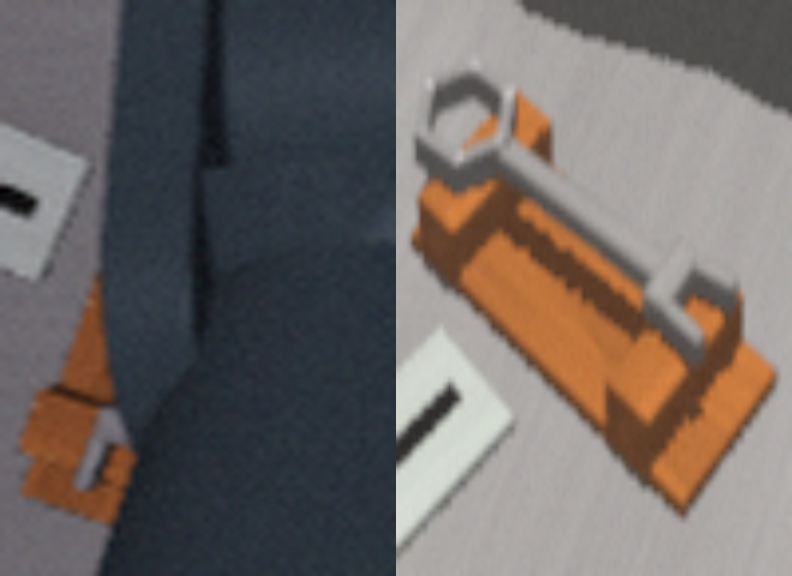

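The spanner lies flat on both bars, ring at (465,110) and jaw at (690,290) in the side crop, and the gripper is clear.

```bash
python3 -c "
from plant import *
pause(.3);print(get_t(),get_ft_force(),sign_off())"
```

```text
the job is handed in; nothing more can be done
43.4333 [ 0.11889915 -0.2335753   0.11766732] None
```

The job is handed in at 43.4 s: the nut's stripe is lined up with the red mark (about 0–2° off by camera), and the spanner lies flat on both bars of its rest, released.

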